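# Feel for the hidden crossbar and stand the bottle over it

### The arm

A 6-joint arm with a two-finger parallel gripper is mounted at the origin on a cart in front of the work surface, level with it; the furniture and walls round the work are solid. World frame = base frame: x ahead of the robot, y to its left, z up, the work surface at z = 0. Lengths are in m, angles in degrees, forces in N, time in s.
With the tool pointing down it reaches from about 0.325 to 0.875 m from the base axis. Payload 4.4 kg.
Tool frame: the origin (TCP) lies midway between the tips of the shut fingers; the grasp point (between the pads) lies r.grasp_offset behind it (r.grasp_offset is the distance from the TCP to the grasp point, in m); z points along the fingers, y is the line along which they close (so a half turn about z gives the same grasp; the last joint's range is limited). The gripper opens to 85 mm and grips with 20 to 120 N. Pads are 22 mm wide; open, the fingers measure 114 mm over their backs; the gripper's body (76 mm by 85 mm) begins 54 mm behind the grasp point. The pads swing forward as they close: fully open they stand 13 mm farther back than shut.
Start: joints at [66.606, 11.837, 88.321, -0, 79.842, -8.623], TCP at [0.147, 0.556, 0.231] pointing down, gripper open.
Joint ranges: [-156.59, 156.59], [-49.26, 127.26], [12.9, 141.05], [-63.56, 243.56], [4.71, 150.69], [-161.64, 161.64]. Speed limits (degrees/s): [159.86, 159.86, 180, 180, 180, 180].

### API

Orientations are given as a 3x3 rotation matrix whose columns are the frame's x, y, z axes.
In Python, from rig import telemetry, viewer, ticket, r gives the robot as it stands.
- The arm moves only by the tool arm_command, never from a script. Its argument "plan" is a list that holds one entry, the list of rows, each a list of 6 numbers: the shift along the tool's x, y, z in mm, then the turn, a rotation vector about the tool's x, y, z in degrees. A call has 1 to 10 rows; each row shifts and turns the commanded pose from where the row before left it, along the tool's axes as they then stand; what a row does not reach is not made up. A row lasts 1/8 s, in which the tool goes at most 62.5 mm and 10.7 degrees, less where a joint would pass 70% of its speed; a pose out of reach is approached as far as the arm can. A call is refused whole if a number of a shift passes 62.5 or a number of a turn 10.7, either way. A call with a gripper value outside its range is refused whole. "grip" is the finger opening in mm, from 0 to 85.4, set as the call begins (left out, the last holds). The fingers move at their own pace and stop on an object; "force" is the grip in N (left out, the last holds). Time passes only in rows, so rows that do not move let the fingers close. It gives the time, the measured TCP pose, the force, the opening and the grip force at its end, in the units of the state.
- telemetry.state(): the state, without advancing time (a new reading comes with each control period).
- viewer.get_image(name): name is "scene" or "top" or "wrist"; returns (picture, depth): 420x560x3 uint8, red, green, blue; 420x560 float32, m along the optical axis (not along the pixel's ray), 0 where there is no reading.
- viewer.get_calibration(name): a dict with "vfov" (degrees; the focal length in pixels is half the picture's height over the tangent of half this angle, whatever the lens; pixels are square), "cx", "cy" (the principal point, pixels), "eye" and "attitude" of the camera in the world. Camera axes: x right, y up, looking along -z (the intrinsics and any distortion apply to the point x, -y, -z); pixel columns grow to the right and rows downward; lengths in m; the calibration is good to about 2 mm. A picture is of the moment at which its call begins: read the wrist's pose just before it. get_calibration takes no time and is no camera call; for the wrist camera it gives the pose at the moment of the call.
- ticket.job_done(): hands the job in; it is judged then, once.
The state is a dict: "time": time; "q": joint angles; "dq": joint speeds; "joint_torque": joint torques, N m; "position": TCP position; "orientation": TCP orientation; "contact_force": force on the tool from outside, world axes, zero at the start; "torque": the same for the moment, N m; "gripper_width": opening from 0.0 (shut) to 1.0 (fully open); "finger_force": force on a finger pad.
Only numpy, scipy, OpenCV 4.12 (cv2) and the standard library are available. Lean on these libraries where they do the work, as an engineer would, in place of code of your own. Each camera call takes 0.05 s, during which the arm holds its last target. There are 200 camera calls.

### The job

Under the springy ribbed white cover of the low grey stand runs one hidden crossbar. Before touching the bottle, feel for it by pressing gently along the cover with the closed fingertips to find where it stops giving way; then pick up the dropper bottle and set it softly down upright on the cover, centred over the bar, so that the cover neither sags nor leans under it. Never let the bottle down where the cover gives way, never press hard, and leave the tablet jar, the cup and the tape roll alone.

Things in the scene. Friction and masses are not known exactly. Their poses are not given: they have to be found in the camera images.
- stand: Low grey frame 140 x 230 x 32 mm, fixed on the table, holding a springy ribbed white cover between its rims. Origin: centre of its underside, at table level; x along the short side, y along the long side, z up. In this frame the cover spans x -52 to +52 mm, y -100 to +100 mm; its crests are at z = 34 mm, 2 mm above the rims.
- cover (a point): Centre of the cover, level with the crests; axes as the stand. 25 gently rounded slats 8 mm apart along y, each running along x. A slat yields straight down, alike wherever along x it is pressed, each on its own spring. Closed fingertips sink about 3 to 5 mm per newton where nothing is below, at most 13 mm; about 1.5 mm at 3 N over the crossbar.
- cover_end (a point): Middle of the cover's +y end, level with the crests. Below the cover, unseen, one straight crossbar 24 mm wide, soft-capped, runs along the stand's x just under the slats and holds three or four of them up. Its middle lies anywhere from 45 to 155 mm from this end (stand y -55 to +55 mm); its place is not measured.
- bottle: Amber dropper bottle with a dark cap and teat, 39 mm across, 108 mm tall, about 0.18 kg. Origin: centre of its underside; z up along the bottle. The round body is 39 mm wide up to 70 mm above the origin: grasp it round the body. Stands on the table to the left or the right of the stand.
- tablet_jar: White tablet jar, 42 mm across, 55 mm tall, loose, a bystander on the other side of the stand from the bottle. Origin: centre of its underside.
- cup: Clear open plastic cup, 56 mm across, 44 mm tall, loose, a bystander behind the stand. Origin: centre of its underside.
- roll: Roll of tape lying flat, 104 mm across, 25 mm tall, loose, a bystander behind the stand. Origin: centre of its underside.

How it is judged (in metres and radians):
On the way, in this order (a step that is already met when the one before it is completed fails the run):
1. the cover has been pressed with the fingertips while the bottle still stands where it stood (contact force between the fingers and stand above 0.8 N and distance of bottle from where it was at the start of the episode below 0.01 m), for 0.2 s.
2. the bottle has been lifted clear of the table, above the level of the cover (height (world z) of bottle above 0.045 m), for 0.2 s.
At the end, for the whole second after the job is handed in: The bottle stands released and at rest on the ribbed cover, its whole foot on the slats (its axis within 32 mm of the stand's long centre line and within 80 mm of its middle along the length), upright within 0.06 rad, its foot sunk less than 1.8 mm below the unloaded crests (x of bottle in the frame of stand between -0.032 and 0.032 m and y of bottle in the frame of stand between -0.08 and 0.08 m and z of bottle in the frame of stand between 0.0322 and 0.036 m and angle between bottle's own z axis and vertical below 0.06 rad and contact force between bottle and stand above 0.8 N and contact force between each of the arm, the fingers and bottle below 0.05 N and linear speed of bottle below 0.02 m/s); the robot touches nothing.
It fails at once if the cover or the stand is pressed with more than 20 N (contact force between any of the fingers, the arm and stand above 20 N).
It fails at once if the bottle is let down where the cover gives way (its foot more than 3 mm below the unloaded crests) (x of bottle in the frame of stand between -0.052 and 0.052 m and y of bottle in the frame of stand between -0.1 and 0.1 m and z of bottle in the frame of stand below 0.031 m).
It fails at once if the bottle is banged or pressed on the stand with more than 20 N (contact force between bottle and stand above 20 N).
It fails at once if the tablet jar, the cup or the tape roll is moved more than 10 mm (distance of any of tablet_jar, cup, roll from where it was at the start of the episode above 0.01 m).
It also fails if it takes over 64 s, if anything falls off the work surface, if the arm or the gripper's body presses on something with over 40 N, if the wrist force passes 120 N, or if a joint passes its speed limit or range.

## Working session

There is one attempt and no reset: what is moved stays moved. The work goes in short steps, Python scripts to look and compute and a tool call to move; the robot and the scene stay as the last step left them, time stands still between calls to the robot, and variables do not carry over. Pictures are saved under pics/ and viewed, at most 10 in all, crops included, and the job is handed in when it is done.

Besides the shell and the picture viewer there is one more tool, called after ">>>" in YAML: its name, and indented under it one key for each argument. arm_command: Moves the arm, as the interface text tells. Its arguments: {"type":"object","properties":{"plan":{"type":"array","items":{"type":"array","items":{"type":"array","items":{"type":"number"}}}},"grip":{"type":"number"},"force":{"type":"number"}},"required":["plan"]}

```bash
mkdir -p pics; ls; python3 - <<'E'
from rig import telemetry, viewer, ticket, r
import cv2
print(telemetry.state(), r.grasp_offset)
ims=[]
for n in("scene","top"):
    p,d=viewer.get_image(n); print(n,viewer.get_calibration(n),d.min(),d.max()); cv2.imwrite(f"pics/{n}0.png",p[:,:,::-1])
E
```

```text
pics
{'time': 0.0, 'q': array([ 6.66053029e+01,  1.18829145e+01,  8.84042601e+01, -2.37052687e-04,
        7.98418524e+01, -8.62273912e+00]), 'dq': array([-0.01055464, -0.04950574,  0.07675461, -0.0429148 , -0.01792978,
       -0.02692608]), 'joint_torque': array([-1.01911653e-03, -3.83045626e+01, -2.91592866e+01, -3.83065335e-04,
        1.05495725e-02, -1.10249286e-05]), 'position': array([0.14631724, 0.55529586, 0.23014345]), 'orientation': array([[-9.66948333e-01,  2.54970838e-01, -8.90426417e-04],
       [ 2.54972175e-01,  9.66946178e-01, -2.06843320e-03],
       [ 3.33604274e-04, -2.22710199e-03, -9.99997464e-01]]), 'contact_force': array([-0.00273831,  0.81723736, -0.07709488]), 'torque': array([ 0.04011156,  0.02421337, -0.01439145]), 'finger_force': 0.0, 'gripper_width': 0.9983194857084479} 0.0187
scene {'vfov': 56.48534354956151, 'cx': 277.92785885873803, 'cy': 205.2113496011059, 'eye': array([ 0.04791348, -0.50690966,  0.7132768 ]), 'attitude': array([[ 0.64559564,  0.51430877, -0.56452879],
       [-0.76356015,  0.42165123, -0.4890666 ],
       [-0.01349699,  0.74679095,  0.66492188]])} 0.0 2.5118003
top {'vfov': 45.02942715937369, 'cx': 279.82684012552085, 'cy': 210.2965487200522, 'eye': array([0.42081136, 0.00617338, 1.38120833]), 'attitude': array([[-7.65967970e-04,  9.87038566e-01, -1.60481406e-01],
       [-9.99928322e-01,  1.16151427e-03,  1.19164737e-02],
       [ 1.19484206e-02,  1.60479030e-01,  9.86966928e-01]])} 0.0 2.2120466
```

View pics/top0.png

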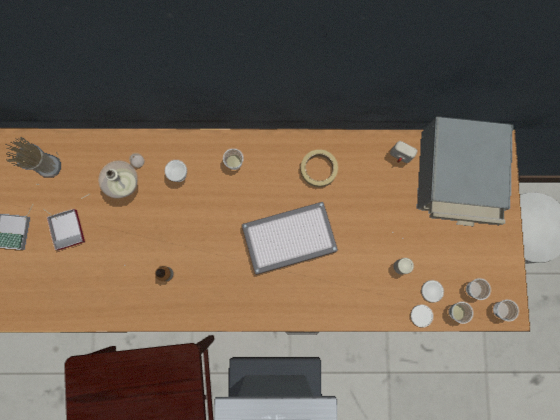

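View pics/scene0.png

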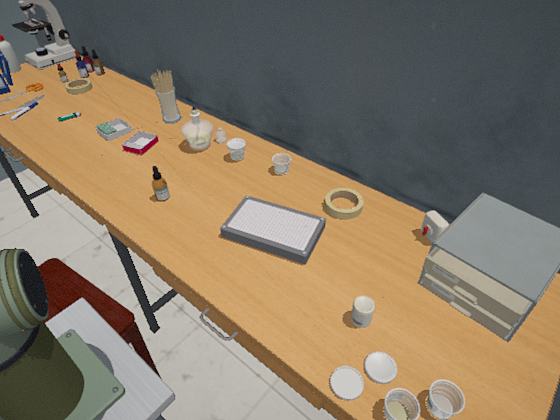

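The top view shows the stand tilted at about (290,238), bottle left at (163,274), jar right at (405,266), roll (319,168) and cup (233,160) behind. The scene view agrees: bottle (160,187), stand (273,228), jar (363,311).

```bash
cat > h.py <<'E'
from rig import telemetry, viewer, ticket, r
import numpy as np, cv2
def cal(n):
    c=viewer.get_calibration(n); c['f']=210/np.tan(np.radians(c['vfov']/2)); return c
def ray(c,uv):
    uv=np.atleast_2d(np.asarray(uv,float))
    return np.c_[(uv[:,0]-c['cx'])/c['f'],-(uv[:,1]-c['cy'])/c['f'],-np.ones(len(uv))]@c['attitude'].T
def onz(c,uv,z):
    d=ray(c,uv); return c['eye']+d*((z-c['eye'][2])/d[:,2])[:,None]
def cloud(c,depth):
    v,u=np.mgrid[0:420,0:560]; p=c['eye']+ray(c,np.c_[u.ravel(),v.ravel()])*depth.ravel()[:,None]
    return p.reshape(420,560,3)
def show(s=None):
    s=s or telemetry.state(); print(s['time'],s['position'].round(4),s['contact_force'].round(2),s['gripper_width'])
E
python3 - <<'E'
from h import *
for n,win in(("top",(235,195,345,280)),("scene",(215,190,330,265))):
    p,d=viewer.get_image(n); c=cal(n); P=cloud(c,d)
    hsv=cv2.cvtColor(p,cv2.COLOR_RGB2HSV)
    w=np.zeros((420,560),np.uint8); w[win[1]:win[3],win[0]:win[2]]=255
    for nm,m,z in(("white",(hsv[:,:,1]<50)&(hsv[:,:,2]>150),.033),("stand",hsv[:,:,1]<70,.032)):
        m=cv2.morphologyEx((m*255).astype(np.uint8)&w,cv2.MORPH_CLOSE,np.ones((5,5)))
        k=max(cv2.findContours(m,0,cv2.CHAIN_APPROX_NONE)[0],key=cv2.contourArea)
        q=onz(c,k[:,0,:],z)
        print(n,nm,cv2.minAreaRect((q[:,:2]*1000).astype(np.float32)))
    # objects
    ob={"top":{"bottle":(150,260,178,288),"jar":(393,254,418,280),"cup":(220,147,246,174),"roll":(298,147,341,190)},
        "scene":{"bottle":(148,163,173,205),"jar":(348,290,380,330),"cup":(270,150,293,178),"roll":(320,185,365,220)}}[n]
    for k,(a,b,e,f) in ob.items():
        q=P[b:f,a:e].reshape(-1,3); q=q[(q[:,2]>.012)&(q[:,2]<.2)]
        print(n,k,len(q),(q.min(0)*1000).round(),(q.max(0)*1000).round(),(np.median(q,0)*1000).round())
    a,b,e,f=ob["bottle"]; q=P[b:f,a:e].reshape(-1,3)
    for lo,hi in((.015,.03),(.03,.05),(.05,.07),(.085,.115)):
        s=q[(q[:,2]>lo)&(q[:,2]<hi)]
        if len(s):print(lo,len(s),(s.min(0)*1000).round(),(s.max(0)*1000).round())
E
```

```text
top white ((568.6783447265625, -35.23133087158203), (129.52529907226562, 219.2479248046875), 15.67776870727539)
top stand ((567.2305297851562, -35.09626770019531), (139.79171752929688, 229.18995666503906), 15.85546588897705)
top bottle 224 [452. 277.  13.] [490. 314. 112.] [469. 290.  61.]
top jar 252 [ 471. -357.   13.] [ 511. -316.   62.] [ 490. -332.   53.]
top cup 181 [754.  92.  12.] [808. 145.  51.] [793. 120.  36.]
top roll 549 [ 711. -168.   12.] [812. -66.  33.] [ 762. -118.   24.]
0.015 14 [454. 277.  15.] [488. 288.  28.]
0.03 25 [454. 277.  30.] [487. 309.  50.]
0.05 107 [453. 277.  50.] [490. 314.  69.]
0.085 37 [463. 288.  85.] [480. 305. 112.]
scene white ((569.8697509765625, -38.04353332519531), (131.08535766601562, 220.6021728515625), 15.934218406677246)
scene stand ((557.8162841796875, -46.228759765625), (160.90939331054688, 234.5030975341797), 15.905097007751465)
scene bottle 359 [452. 272.  12.] [490. 307. 108.] [467. 284.  53.]
scene jar 540 [ 469. -362.   12.] [ 512. -320.   57.] [ 481. -344.   52.]
scene cup 265 [755.  86.  12.] [809. 143.  47.] [784. 116.  30.]
scene roll 559 [ 654. -173.   12.] [814. -69.  32.] [ 754. -125.   22.]
0.015 60 [452. 272.  16.] [488. 300.  29.]
0.03 89 [452. 272.  30.] [488. 300.  50.]
0.05 104 [454. 273.  50.] [490. 307.  70.]
0.085 44 [465. 285.  86.] [478. 299. 108.]
```

```bash
cat >> h.py <<'E'
from scipy.spatial.transform import Rotation as R, Slerp
TH=np.radians(15.85); S=np.array([.568,-.036]); SX=np.array([np.cos(TH),np.sin(TH)]); SY=np.array([-np.sin(TH),np.cos(TH)])
def stand(x,y,z): return np.r_[S+SX*x+SY*y,z]
def tool(yaw):  # tool y at angle yaw (rad), pointing down
    y=np.array([np.cos(yaw),np.sin(yaw),0]); z=np.array([0,0,-1.]); return np.c_[np.cross(y,z),y,z]
def rows(p1,R1,n):
    s=telemetry.state(); p0,R0=s['position'],s['orientation']
    sl=Slerp([0,1],R.from_matrix([R0,R1])); Rs=sl(np.linspace(0,1,n+1)); ps=np.linspace(p0,p1,n+1)
    for i in range(n):
        print(list((Rs[i].inv().apply(ps[i+1]-ps[i])*1000).round(1))+list((Rs[i].inv()*Rs[i+1]).as_rotvec(degrees=True).round(2)),end=',\n')
def instand():
    s=telemetry.state(); d=s['position'][:2]-S; print('stand',(d@SX*1000).round(1),(d@SY*1000).round(1),(s['position'][2]*1000).round(1),'yaw',np.degrees(np.arctan2(*s['orientation'][1::-1,1])).round(2),'tilt',s['orientation'][:2,2].round(4),'F',s['contact_force'].round(2),'T',s['torque'].round(3),'t',s['time'])
E
python3 - <<'E'
from h import *
rows(stand(0,-.045,.20),tool(TH),16)
E
```

```text
[np.float64(-36.3), np.float64(-31.5), np.float64(1.9), np.float64(-0.01), np.float64(0.0), np.float64(3.71)],
[np.float64(-38.3), np.float64(-29.0), np.float64(1.9), np.float64(-0.01), np.float64(0.0), np.float64(3.71)],
[np.float64(-40.1), np.float64(-26.5), np.float64(1.9), np.float64(-0.01), np.float64(0.0), np.float64(3.71)],
[np.float64(-41.7), np.float64(-23.8), np.float64(1.9), np.float64(-0.01), np.float64(0.0), np.float64(3.71)],
[np.float64(-43.2), np.float64(-21.1), np.float64(1.9), np.float64(-0.01), np.float64(0.0), np.float64(3.71)],
[np.float64(-44.5), np.float64(-18.3), np.float64(1.9), np.float64(-0.01), np.float64(0.0), np.float64(3.71)],
[np.float64(-45.5), np.float64(-15.3), np.float64(1.9), np.float64(-0.01), np.float64(0.0), np.float64(3.71)],
[np.float64(-46.4), np.float64(-12.4), np.float64(1.9), np.float64(-0.01), np.float64(0.0), np.float64(3.71)],
[np.float64(-47.1), np.float64(-9.3), np.float64(1.9), np.float64(-0.01), np.float64(0.0), np.float64(3.71)],
[np.float64(-47.7), np.float64(-6.3), np.float64(1.9), np.float64(-0.01), np.float64(0.0), np.float64(3.71)],
[np.float64(-48.0), np.float64(-3.2), np.float64(1.9), np.float64(-0.01), np.float64(0.0), np.float64(3.71)],
[np.float64(-48.1), np.float64(-0.0), np.float64(1.9), np.float64(-0.01), np.float64(0.0), np.float64(3.71)],
[np.float64(-48.0), np.float64(3.1), np.float64(1.9), np.float64(-0.01), np.float64(0.0), np.float64(3.71)],
[np.float64(-47.7), np.float64(6.2), np.float64(1.9), np.float64(-0.01), np.float64(0.0), np.float64(3.71)],
[np.float64(-47.2), np.float64(9.2), np.float64(1.9), np.float64(-0.01), np.float64(0.0), np.float64(3.71)],
[np.float64(-46.5), np.float64(12.3), np.float64(1.9), np.float64(-0.01), np.float64(0.0), np.float64(3.71)],
```

>>> arm_command:
  plan:
    - [[-36,-31.5,2,0,0,3.7],[-38,-29,2,0,0,3.7],[-40,-26.5,2,0,0,3.7],[-42,-24,2,0,0,3.7],[-43,-21,2,0,0,3.7],[-44.5,-18,2,0,0,3.7],[-45.5,-15.5,2,0,0,3.7],[-46.5,-12.5,2,0,0,3.7],[-47,-9.5,2,0,0,3.7],[-47.5,-6.5,2,0,0,3.7]]
  grip: 0

```text
time: 1.45
position: [0.4176, 0.158, 0.2113]
orientation: [[-0.617, 0.787, 0.0], [0.787, 0.617, 0.0], [-0.0, 0.0, -1.0]]
contact_force: [0.8, 0.0, -0.4]
gripper_width: -0.002
finger_force: 0.0
```

>>> arm_command:
  plan:
    - [[-48,-3,2,0,0,3.7],[-48,0,2,0,0,3.7],[-48,3,2,0,0,3.7],[-47.5,6,2,0,0,3.7],[-47,9,2,0,0,3.7],[-46.5,12,2,0,0,3.8],[0,0,0,0,0,0],[0,0,0,0,0,0]]

```text
time: 2.45
position: [0.579, -0.0777, 0.1987]
orientation: [[-0.274, 0.962, -0.002], [0.962, 0.274, 0.001], [0.001, -0.001, -1.0]]
contact_force: [-0.0, -0.3, -0.3]
gripper_width: -0.003
finger_force: 0.0
```

```bash
python3 - <<'E'
from h import *
p,_=viewer.get_image("wrist"); cv2.imwrite("pics/w1.png",p[:,:,::-1])
instand(); print(telemetry.state()['gripper_width'],telemetry.state()['q'].round(1))
rows(stand(0,-.045,.06),tool(TH),4)
E
```

```text
stand -0.8 -42.6 198.9 yaw 15.98 tilt [-0.0012  0.0008] F [ 0.42  0.04 -0.44] T [ 0.024 -0.016  0.024] t 2.5
-0.0008749659308429187 [-16.1  14.5  89.    0.   76.6 -32.1]
[np.float64(-0.6), np.float64(0.2), np.float64(34.7), np.float64(-0.01), np.float64(-0.02), np.float64(0.03)],
[np.float64(-0.6), np.float64(0.2), np.float64(34.7), np.float64(-0.01), np.float64(-0.02), np.float64(0.03)],
[np.float64(-0.6), np.float64(0.2), np.float64(34.7), np.float64(-0.01), np.float64(-0.02), np.float64(0.03)],
[np.float64(-0.6), np.float64(0.2), np.float64(34.7), np.float64(-0.01), np.float64(-0.02), np.float64(0.03)],
```

>>> arm_command:
  plan:
    - [[-2,1,50,0,0,0],[0,0,50,0,0,0],[0,0,45,0,0,0],[0,0,9,0,0,0],[0,0,0,0,0,0],[0,0,0,0,0,0]]

```text
time: 3.25
position: [0.5833, -0.08, 0.048]
orientation: [[-0.275, 0.961, 0.005], [0.961, 0.275, -0.001], [-0.003, 0.004, -1.0]]
contact_force: [0.3, -0.7, 0.1]
gripper_width: -0.002
finger_force: 0.0
```

```bash
python3 - <<'E'
from h import *
p,_=viewer.get_image("scene"); cv2.imwrite("pics/s1.png",cv2.resize(p[140:300,150:400,::-1],None,fx=3,fy=3))
instand()
E
```

```text
stand 2.6 -46.6 48.0 yaw 15.95 tilt [ 0.0048 -0.0014] F [-0.99  0.43  0.25] T [0.016 0.02  0.031] t 3.3
```

View pics/s1.png

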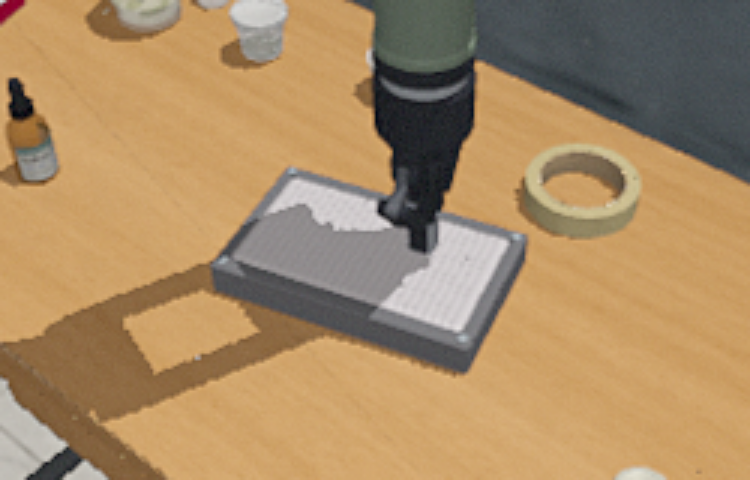

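The gripper hovers just over the right half of the cover, with fingertips at about (425,240). Now pressing gently.

>>> arm_command:
  plan:
    - [[0,0,8,0,0,0],[0,0,6,0,0,0],[0,0,4,0,0,0],[0,0,0,0,0,0],[0,0,0,0,0,0]]

```text
time: 3.92
position: [0.5814, -0.0799, 0.0275]
orientation: [[-0.274, 0.962, 0.0], [0.962, 0.274, -0.0], [-0.0, 0.0, -1.0]]
contact_force: [-0.4, -0.6, 1.7]
gripper_width: -0.003
finger_force: 1.2
```

>>> arm_command:
  plan:
    - [[0,0,-9,0,0,0],[24,0,0,0,0,0],[0,0,5,0,0,0],[0,0,4,0,0,0],[0,0,0,0,0,0],[0,0,0,0,0,0]]

```text
time: 4.68
position: [0.5737, -0.0545, 0.0285]
orientation: [[-0.275, 0.961, -0.002], [0.961, 0.275, 0.003], [0.004, -0.001, -1.0]]
contact_force: [-4.9, 5.7, 13.1]
gripper_width: 0.003
finger_force: 6.4
```

>>> arm_command:
  plan:
    - [[0,0,-9,0,0,0],[24,0,0,0,0,0],[0,0,5,0,0,0],[0,0,4,0,0,0],[0,0,0,0,0,0],[0,0,0,0,0,0]]

```text
time: 5.42
position: [0.5667, -0.0309, 0.0282]
orientation: [[-0.275, 0.962, -0.003], [0.961, 0.275, 0.004], [0.005, -0.002, -1.0]]
contact_force: [-5.8, 7.6, 15.5]
gripper_width: -0.001
finger_force: 7.9
```

>>> arm_command:
  plan:
    - [[0,0,-9,0,0,0],[24,0,0,0,0,0],[0,0,5,0,0,0],[0,0,4,0,0,0],[0,0,0,0,0,0],[0,0,0,0,0,0]]

```text
time: 6.18
position: [0.5606, -0.0093, 0.0275]
orientation: [[-0.274, 0.962, -0.003], [0.962, 0.274, 0.003], [0.004, -0.002, -1.0]]
contact_force: [-4.6, 6.5, 10.3]
gripper_width: -0.003
finger_force: 6.5
```

>>> arm_command:
  plan:
    - [[0,0,-9,0,0,0],[24,0,0,0,0,0],[0,0,5,0,0,0],[0,0,4,0,0,0],[0,0,0,0,0,0],[0,0,0,0,0,0]]

```text
time: 6.92
position: [0.5546, 0.0121, 0.0271]
orientation: [[-0.274, 0.962, -0.001], [0.962, 0.274, -0.0], [0.0, -0.001, -1.0]]
contact_force: [-1.9, 1.2, 1.8]
gripper_width: -0.003
finger_force: 1.3
```

>>> arm_command:
  plan:
    - [[0,0,-9,0,0,0],[-6,0,0,0,0,0],[0,0,0,0,0,0],[0,0,5,0,0,0],[0,0,2,0,0,0],[0,0,0,0,0,0],[0,0,0,0,0,0]]

```text
time: 7.8
position: [0.5565, 0.0066, 0.0293]
orientation: [[-0.275, 0.962, 0.0], [0.962, 0.275, -0.0], [-0.0, -0.0, -1.0]]
contact_force: [0.3, -0.5, 2.0]
gripper_width: -0.0
finger_force: 0.8
```

>>> arm_command:
  plan:
    - [[0,0,-7,0,0,0],[-4,0,0,0,0,0],[0,0,0,0,0,0],[0,0,5,0,0,0],[0,0,2,0,0,0],[0,0,0,0,0,0],[0,0,0,0,0,0]]

```text
time: 8.68
position: [0.5576, 0.0029, 0.0293]
orientation: [[-0.275, 0.962, 0.0], [0.962, 0.275, -0.0], [-0.0, -0.0, -1.0]]
contact_force: [0.9, -0.2, 1.5]
gripper_width: 0.0
finger_force: 0.8
```

>>> arm_command:
  plan:
    - [[0,0,-7,0,0,0],[-4,0,0,0,0,0],[0,0,0,0,0,0],[0,0,5,0,0,0],[0,0,2,0,0,0],[0,0,0,0,0,0],[0,0,0,0,0,0]]

```text
time: 9.55
position: [0.5587, -0.001, 0.0294]
orientation: [[-0.275, 0.962, -0.0], [0.962, 0.275, -0.0], [-0.0, -0.0, -1.0]]
contact_force: [0.3, -0.4, 1.0]
gripper_width: -0.001
finger_force: 0.7
```

>>> arm_command:
  plan:
    - [[0,0,-7,0,0,0],[-4,0,0,0,0,0],[0,0,0,0,0,0],[0,0,5,0,0,0],[0,0,2,0,0,0],[0,0,0,0,0,0],[0,0,0,0,0,0]]

```text
time: 10.42
position: [0.5598, -0.0048, 0.0293]
orientation: [[-0.275, 0.962, 0.0], [0.962, 0.275, -0.0], [-0.0, 0.0, -1.0]]
contact_force: [0.2, -0.6, 1.1]
gripper_width: 0.002
finger_force: 0.9
```

```bash
python3 -c "
from h import *
instand()"
```

```text
stand 0.7 32.2 29.3 yaw 15.93 tilt [ 0.0001 -0.0002] F [ 0.24 -0.64  1.09] T [-0.07  -0.076 -0.055] t 10.425
```

>>> arm_command:
  plan:
    - [[0,0,-7,0,0,0],[-2,0,0,0,0,0],[0,0,0,0,0,0],[0,0,5,0,0,0],[0,0,2,0,0,0],[0,0,0,0,0,0],[0,0,0,0,0,0]]

```text
time: 11.3
position: [0.5606, -0.0068, 0.0296]
orientation: [[-0.274, 0.962, 0.0], [0.962, 0.274, -0.0], [-0.0, 0.0, -1.0]]
contact_force: [0.2, -1.0, 4.1]
gripper_width: 0.0
finger_force: 1.8
```

>>> arm_command:
  plan:
    - [[0,0,-7,0,0,0],[-2,0,0,0,0,0],[0,0,0,0,0,0],[0,0,5,0,0,0],[0,0,2,0,0,0],[0,0,0,0,0,0],[0,0,0,0,0,0]]

```text
time: 12.18
position: [0.5612, -0.0087, 0.0298]
orientation: [[-0.275, 0.962, 0.0], [0.962, 0.275, -0.0], [-0.0, 0.0, -1.0]]
contact_force: [-2.4, -0.6, 4.8]
gripper_width: 0.001
finger_force: 2.6
```

>>> arm_command:
  plan:
    - [[0,0,-7,0,0,0],[-2,0,0,0,0,0],[0,0,0,0,0,0],[0,0,5,0,0,0],[0,0,2,0,0,0],[0,0,0,0,0,0],[0,0,0,0,0,0]]

```text
time: 13.05
position: [0.5617, -0.0107, 0.03]
orientation: [[-0.275, 0.962, 0.0], [0.962, 0.275, -0.0], [-0.0, 0.0, -1.0]]
contact_force: [-1.3, 0.3, 7.1]
gripper_width: 0.002
finger_force: 3.3
```

>>> arm_command:
  plan:
    - [[0,0,-7,0,0,0],[-50,0,0,0,0,0],[0,0,0,0,0,0],[0,0,5,0,0,0],[0,0,2,0,0,0],[0,0,0,0,0,0],[0,0,0,0,0,0]]

```text
time: 13.92
position: [0.5754, -0.0589, 0.0304]
orientation: [[-0.276, 0.961, 0.001], [0.961, 0.276, -0.002], [-0.002, 0.0, -1.0]]
contact_force: [-1.6, -3.4, 8.0]
gripper_width: 0.0
finger_force: 3.9
```

```bash
python3 -c "
from h import *
instand()"
```

```text
stand 0.9 -24.1 30.4 yaw 16.03 tilt [ 0.0006 -0.0021] F [-1.65 -3.38  8.03] T [-0.587  0.406  0.001] t 13.925
```

>>> arm_command:
  plan:
    - [[0,0,-7,0,0,0],[-4,0,0,0,0,0],[0,0,0,0,0,0],[0,0,5,0,0,0],[0,0,2,0,0,0],[0,0,0,0,0,0],[0,0,0,0,0,0]]

```text
time: 14.8
position: [0.5762, -0.0622, 0.0299]
orientation: [[-0.274, 0.962, -0.0], [0.962, 0.274, 0.0], [0.001, -0.0, -1.0]]
contact_force: [-2.6, 0.9, 6.9]
gripper_width: -0.001
finger_force: 3.6
```

>>> arm_command:
  plan:
    - [[0,0,-7,0,0,0],[-4,0,0,0,0,0],[0,0,0,0,0,0],[0,0,5,0,0,0],[0,0,2,0,0,0],[0,0,0,0,0,0],[0,0,0,0,0,0]]

```text
time: 15.68
position: [0.5775, -0.0665, 0.0296]
orientation: [[-0.275, 0.962, 0.0], [0.962, 0.275, -0.0], [-0.0, 0.0, -1.0]]
contact_force: [-1.3, -0.3, 3.5]
gripper_width: -0.0
finger_force: 1.9
```

>>> arm_command:
  plan:
    - [[0,0,-7,0,0,0],[-2,0,0,0,0,0],[0,0,0,0,0,0],[0,0,5,0,0,0],[0,0,2,0,0,0],[0,0,0,0,0,0],[0,0,0,0,0,0]]

```text
time: 16.55
position: [0.5779, -0.0682, 0.0293]
orientation: [[-0.274, 0.962, -0.0], [0.962, 0.274, 0.0], [0.0, -0.0, -1.0]]
contact_force: [-0.3, -0.5, 1.3]
gripper_width: 0.002
finger_force: 0.8
```

```bash
python3 -c "
from h import *
instand()"
```

```text
stand 0.7 -33.7 29.3 yaw 15.93 tilt [-0.0001  0.    ] F [-0.28 -0.5   1.35] T [0.008 0.022 0.023] t 16.55
```

```bash
python3 - <<'E'
from h import *
s=telemetry.state(); d=np.array([.471,.2935,.16])-s['position']
print(d@s['orientation']*1000)
E
```

```text
[ 377.18154485   -3.4719643  -130.66340113]
```

>>> arm_command:
  plan:
    - [[0,0,-40,0,0,0],[0,0,-55,0,0,0],[40,0,-35,0,0,0],[50,-1,0,0,0,0],[50,-1,0,0,0,0],[50,-1,0,0,0,0],[50,-1,0,0,0,0],[50,0,0,0,0,0],[45,0,0,0,0,0],[42,0,0,0,0,0]]
  grip: 85
  force: 30

```text
time: 17.8
position: [0.4695, 0.2945, 0.159]
orientation: [[-0.275, 0.961, -0.001], [0.961, 0.275, -0.0], [-0.0, -0.001, -1.0]]
contact_force: [1.1, -0.3, 0.7]
gripper_width: 0.994
finger_force: 0.0
```

>>> arm_command:
  plan:
    - [[0,0,0,0,0,0],[0,0,0,0,0,0],[0,0,0,0,0,0]]

```text
time: 18.18
position: [0.4708, 0.2921, 0.1591]
orientation: [[-0.273, 0.962, -0.0], [0.962, 0.273, -0.0], [-0.0, -0.0, -1.0]]
contact_force: [0.3, 0.3, 0.3]
gripper_width: 0.999
finger_force: 0.0
```

```bash
python3 - <<'E'
from h import *
s=telemetry.state(); c=cal("wrist"); p,dep=viewer.get_image("wrist"); cv2.imwrite("pics/w2.png",p[:,:,::-1])
print(c['eye'],c['attitude'].round(2)); P=cloud(c,dep)
q=P.reshape(-1,3); m=(abs(q[:,0]-.471)<.05)&(abs(q[:,1]-.293)<.05)
for lo,hi in((.02,.04),(.04,.065),(.088,.112)):
    k=q[m&(q[:,2]>lo)&(q[:,2]<hi)]
    if len(k):print(lo,len(k),np.percentile(k,[1,99],axis=0).round(4))
print(s['gripper_width'],(np.array([.471,.2935,.042])-s['position'])@s['orientation']*1000,s['position'])
E
```

```text
[0.45009702 0.36476417 0.30171375] [[ 0.96 -0.26 -0.08]
 [ 0.27  0.92  0.29]
 [-0.   -0.3   0.95]]
0.02 163 [[0.4518 0.2965 0.0202]
 [0.4858 0.3136 0.0394]]
0.04 1027 [[0.4523 0.2815 0.041 ]
 [0.4888 0.3135 0.0646]]
0.088 435 [[0.4642 0.2893 0.0886]
 [0.4773 0.3012 0.1084]]
0.9993392346280943 [  1.34336016   0.64318248 117.08564606] [0.47079139 0.29208802 0.15908642]
```

View pics/w2.png

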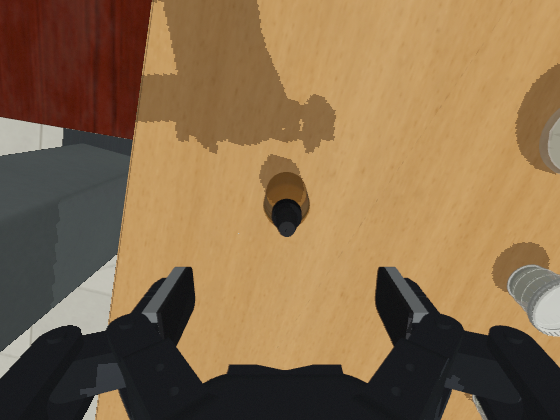

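The wrist view shows the bottle at (287,200), midway between the pads at (180,300) and (395,300). The wrist camera puts the axis near (0.4708, 0.2943).

>>> arm_command:
  plan:
    - [[2,0,40,0,0,0],[0,0,45,0,0,0],[0,0,25,0,0,0],[0,0,7,0,0,0],[0,0,0,0,0,0],[0,0,0,0,0,0]]

```text
time: 18.98
position: [0.4715, 0.2955, 0.0439]
orientation: [[-0.274, 0.962, 0.003], [0.962, 0.274, 0.001], [0.0, 0.003, -1.0]]
contact_force: [0.3, -0.1, 0.5]
gripper_width: 0.997
finger_force: 0.0
```

>>> arm_command:
  plan:
    - [[0,0,0,0,0,0],[0,0,0,0,0,0],[0,0,0,0,0,0],[0,0,0,0,0,0],[0,0,0,0,0,0],[0,0,0,0,0,0]]
  grip: 25
  force: 30

```text
time: 19.73
position: [0.4705, 0.2953, 0.043]
orientation: [[-0.274, 0.962, 0.001], [0.962, 0.274, 0.0], [0.0, 0.001, -1.0]]
contact_force: [-0.1, -0.7, 6.4]
gripper_width: 0.428
finger_force: 29.9
```

```bash
python3 - <<'E'
from h import *
s=telemetry.state(); print(s['position'],s['finger_force'],s['gripper_width']*85.4,s['contact_force'])
E
```

```text
[0.47052772 0.29528356 0.04299294] 29.93452397233341 36.524635860944755 [-0.05592673 -0.69448649  6.44081944]
```

>>> arm_command:
  plan:
    - [[0,0,-10,0,0,0],[0,0,-30,0,0,0],[0,0,-40,0,0,0],[0,0,-20,0,0,0],[0,0,0,0,0,0],[0,0,0,0,0,0]]

```text
time: 20.48
position: [0.4689, 0.2946, 0.1409]
orientation: [[-0.274, 0.962, -0.003], [0.962, 0.274, -0.001], [-0.0, -0.003, -1.0]]
contact_force: [-1.3, -0.4, -1.9]
gripper_width: 0.43
finger_force: 30.5
```

```bash
python3 - <<'E'
from h import *
s=telemetry.state(); c=cal("scene"); p,dep=viewer.get_image("scene"); P=cloud(c,dep)
t=s['position']; q=P.reshape(-1,3); hsv=cv2.cvtColor(p,cv2.COLOR_RGB2HSV).reshape(-1,3)
m=(np.abs(q[:,:2]-t[:2]).max(1)<.035)&(q[:,2]>.05)&(q[:,2]<.24)
for lo in np.arange(.07,.2,.01):
    k=q[m&(q[:,2]>lo)&(q[:,2]<lo+.01)]
    if len(k):print(lo.round(3),len(k),k.min(0).round(4),k.max(0).round(4))
u,v=np.where(m.reshape(420,560))[::-1]; print(u.min(),u.max(),v.min(),v.max(), q[m][:,2].min())
a,b=u.min()-15,v.min()-15
cv2.imwrite("pics/s2.png",cv2.resize(p[b:b+90,a:a+90,::-1],None,fx=6,fy=6))
print(t,s['gripper_width']*85.4,s['finger_force'],s['contact_force'])
print((stand(0,-.001,.143)-t)@s['orientation']*1000)
E
```

```text
0.09 11 [0.4517 0.2745 0.0964] [0.4765 0.2971 0.0999]
0.1 46 [0.4499 0.2718 0.1001] [0.4856 0.2961 0.1096]
0.11 52 [0.4506 0.273  0.1102] [0.4863 0.2989 0.1198]
0.12 47 [0.4495 0.271  0.1201] [0.4837 0.3013 0.1296]
0.13 47 [0.4473 0.2712 0.1301] [0.4855 0.2979 0.1398]
0.14 57 [0.4407 0.2722 0.1401] [0.4949 0.2963 0.1499]
0.15 100 [0.4374 0.2726 0.1501] [0.5023 0.299  0.1599]
0.16 82 [0.4371 0.2749 0.16  ] [0.5032 0.3015 0.1696]
0.17 86 [0.4379 0.277  0.17  ] [0.5024 0.3083 0.1798]
0.18 72 [0.4363 0.2715 0.1802] [0.5019 0.3103 0.1899]
0.19 81 [0.4345 0.271  0.19  ] [0.5021 0.311  0.1998]
131 161 117 173 0.09638500702564534
[0.46886959 0.29462312 0.14086091] 36.75756853130359 30.450985750649124 [-1.32226942 -0.42782644 -1.8630038 ]
[-346.13457239    4.58069672   -2.04695142]
```

View pics/s2.png

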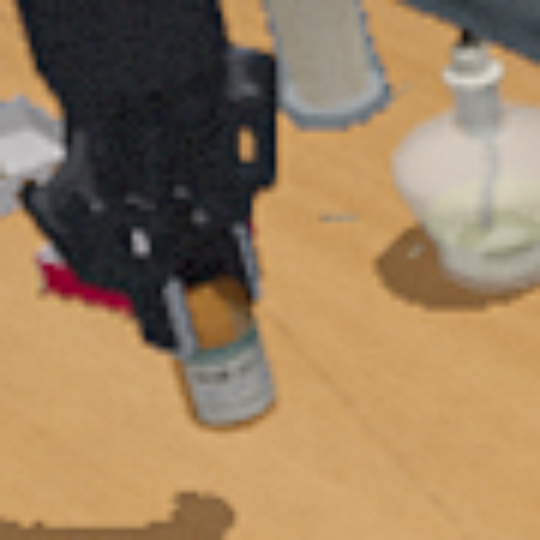

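The bottle hangs upright in the pads (label end at about (230,400)), with its foot about 98 mm up. Carrying it over the bar.

>>> arm_command:
  plan:
    - [[-30,0,0,0,0,0],[-45,1,0,0,0,0],[-50,1,0,0,0,0],[-50,1,0,0,0,0],[-50,1,0,0,0,0],[-50,0.5,0,0,0,0],[-45,0,0,0,0,0],[-26,0,0,0,0,0],[0,0,0,0,0,0],[0,0,0,0,0,0]]

```text
time: 21.78
position: [0.5682, -0.0356, 0.1409]
orientation: [[-0.274, 0.962, -0.003], [0.962, 0.274, 0.001], [0.002, -0.002, -1.0]]
contact_force: [0.2, 0.3, -0.2]
gripper_width: 0.429
finger_force: 30.5
```

>>> arm_command:
  plan:
    - [[0,0,20,0,0,0],[0,0,20,0,0,0],[0,0,13,0,0,0],[0,0,0,0,0,0],[0,0,0,0,0,0],[0,0,0,0,0,0]]

```text
time: 22.52
position: [0.5702, -0.0365, 0.0904]
orientation: [[-0.275, 0.962, 0.002], [0.962, 0.275, -0.0], [-0.001, 0.002, -1.0]]
contact_force: [1.2, -1.4, -1.0]
gripper_width: 0.433
finger_force: 30.5
```

```bash
python3 - <<'E'
from h import *
instand(); c=cal("scene"); s=telemetry.state(); p,dep=viewer.get_image("scene"); P=cloud(c,dep); cv2.imwrite("pics/s3.png",cv2.resize(p[140:300,150:400,::-1],None,fx=3,fy=3))
q=P.reshape(-1,3); d=q[:,:2]-s['position'][:2]; L=np.c_[d@SX,d@SY,q[:,2]]*1000
for lo in range(34,100,6):
    k=L[(abs(L[:,:2]).max(1)<30)&(L[:,2]>lo)&(L[:,2]<lo+6)]
    if len(k): print(lo,len(k),k.min(0).round(1),k.max(0).round(1))
E
```

```text
stand 1.9 -1.0 90.4 yaw 15.94 tilt [ 0.0021 -0.0004] F [ 1.23 -1.37 -0.95] T [-0.052 -0.019 -0.005] t 22.525
34 28 [-26.1 -29.   34. ] [29.  28.5 36. ]
46 18 [-19.3 -21.1  47.3] [ 3.6  8.  51.9]
52 31 [-19.5 -21.2  52.1] [ 4.1 12.2 57.8]
58 26 [-19.3 -21.6  58.1] [ 2.6 11.5 64. ]
64 26 [-20.1 -21.5  64.2] [ 3.  11.7 69.6]
70 29 [-19.4 -21.9  70.1] [ 2.   9.9 75.8]
76 30 [-19.5 -22.7  76.2] [ 3.5  9.9 81.8]
82 22 [-20.  -21.3  82.1] [ 5.2  2.4 86.7]
88 18 [-24.9 -21.4  88.3] [ 6.6  4.7 93.7]
94 28 [-29.1 -21.9  94.6] [24.7 -0.1 99.4]
```

View pics/s3.png

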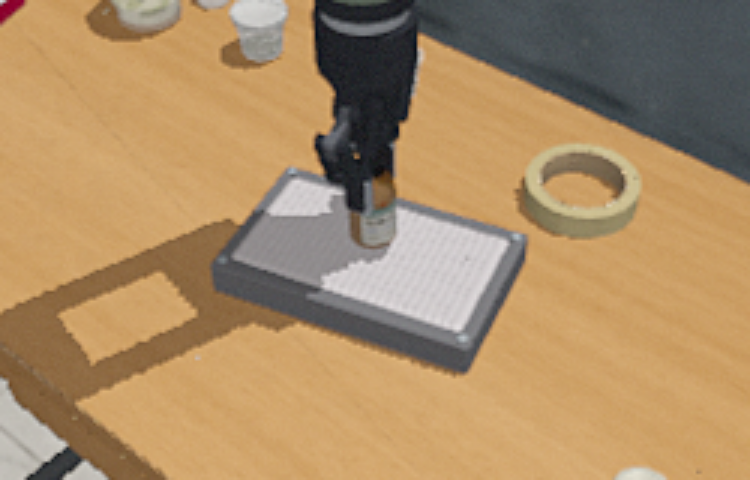

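The bottle is over the middle of the cover, foot at about (375,240) and clear of it. Lowering slowly.

>>> arm_command:
  plan:
    - [[0,-1,5,0,0,0],[0,0,4,0,0,0],[0,0,2,0,0,0],[0,0,0,0,0,0],[0,0,0,0,0,0],[0,0,0,0,0,0]]

```text
time: 23.32
position: [0.5685, -0.0367, 0.0785]
orientation: [[-0.274, 0.962, 0.0], [0.962, 0.274, -0.0], [-0.0, 0.0, -1.0]]
contact_force: [0.4, -0.4, -1.0]
gripper_width: 0.429
finger_force: 30.5
```

>>> arm_command:
  plan:
    - [[0,0,1,0,0,0],[0,0,0,0,0,0],[0,0,0,0,0,0]]

```text
time: 23.7
position: [0.5683, -0.0367, 0.0773]
orientation: [[-0.274, 0.962, -0.0], [0.962, 0.274, 0.0], [0.0, -0.0, -1.0]]
contact_force: [0.2, -1.0, -1.2]
gripper_width: 0.432
finger_force: 30.5
```

>>> arm_command:
  plan:
    - [[0,0,0.6,0,0,0],[0,0,0,0,0,0],[0,0,0,0,0,0]]

```text
time: 24.08
position: [0.5684, -0.0367, 0.0768]
orientation: [[-0.274, 0.962, 0.0], [0.962, 0.274, -0.0], [-0.0, 0.0, -1.0]]
contact_force: [-0.7, 0.2, -0.5]
gripper_width: 0.431
finger_force: 30.5
```

>>> arm_command:
  plan:
    - [[0,0,0.4,0,0,0],[0,0,0,0,0,0],[0,0,0,0,0,0]]

```text
time: 24.45
position: [0.5684, -0.0367, 0.0764]
orientation: [[-0.274, 0.962, 0.0], [0.962, 0.274, -0.0], [-0.0, 0.0, -1.0]]
contact_force: [-0.1, -0.8, 0.2]
gripper_width: 0.428
finger_force: 30.6
```

>>> arm_command:
  plan:
    - [[0,0,0.3,0,0,0],[0,0,0,0,0,0],[0,0,0,0,0,0]]

```text
time: 24.82
position: [0.5684, -0.0367, 0.0761]
orientation: [[-0.274, 0.962, 0.0], [0.962, 0.274, -0.0], [-0.0, 0.0, -1.0]]
contact_force: [0.2, -0.0, 0.7]
gripper_width: 0.431
finger_force: 30.7
```

>>> arm_command:
  plan:
    - [[0,0,0,0,0,0],[0,0,0,0,0,0],[0,0,0,0,0,0],[0,0,0,0,0,0]]
  grip: 75

```text
time: 25.32
position: [0.5683, -0.0366, 0.076]
orientation: [[-0.274, 0.962, -0.0], [0.962, 0.274, 0.0], [0.0, -0.0, -1.0]]
contact_force: [0.2, 0.4, 0.8]
gripper_width: 0.88
finger_force: 0.0
```

>>> arm_command:
  plan:
    - [[0,0,-5,0,0,0],[0,0,-15,0,0,0],[0,0,-30,0,0,0],[0,0,-40,0,0,0],[0,0,-30,0,0,0],[0,0,0,0,0,0],[0,0,0,0,0,0]]

```text
time: 26.2
position: [0.5679, -0.0366, 0.1959]
orientation: [[-0.274, 0.962, -0.0], [0.962, 0.274, 0.0], [0.0, -0.0, -1.0]]
contact_force: [-0.3, -0.2, -0.2]
gripper_width: 0.879
finger_force: 0.0
```

```bash
python3 - <<'E'
from h import *
instand(); c=cal("scene"); p,dep=viewer.get_image("scene"); P=cloud(c,dep); cv2.imwrite("pics/s4.png",cv2.resize(p[140:300,150:400,::-1],None,fx=3,fy=3))
q=P.reshape(-1,3); d=q[:,:2]-S; L=np.c_[d@SX,d@SY,q[:,2]]*1000
for lo in range(36,160,8):
    k=L[(abs(L[:,:2]).max(1)<30)&(L[:,2]>lo)&(L[:,2]<lo+8)]
    if len(k): print(lo,len(k),k.min(0).round(1),k.max(0).round(1))
E
```

```text
stand -0.2 -0.5 195.9 yaw 15.93 tilt [-0.0003  0.0001] F [-0.35 -0.22 -0.19] T [ 0.016 -0.002  0.003] t 26.2
36 35 [-18.9 -22.5  36.3] [ 7.6 11.1 43.9]
44 33 [-19.3 -22.7  44.1] [ 8.5  9.9 51.8]
52 40 [-19.6 -22.5  52.1] [ 8.4  9.9 59.7]
60 38 [-19.8 -22.2  60. ] [12.1  9.3 67.6]
68 39 [-19.7 -21.9  68.4] [ 0.6 13.9 75.9]
76 41 [-19.3 -21.9  76.4] [ 1.6 13.4 84. ]
84 64 [-19.1 -21.9  84.1] [12.9 16.3 91.9]
92 61 [-17.2 -18.7  92.1] [12.5 11.7 99.6]
100 18 [-11.  -13.9 101.5] [  1.8   7.5 107.8]
108 38 [-10.6 -14.3 108.3] [  9.6   7.9 115.3]
116 20 [-11.4  -9.8 116.1] [  1.1   1.4 123.5]
124 16 [ -5.9 -10.2 124.1] [  1.3   1.1 131.7]
132 24 [ -5.2 -10.9 133. ] [  7.    2.9 139.9]
140 3 [ -0.6  -7.  140. ] [  1.6  -0.3 141.1]
```

View pics/s4.png

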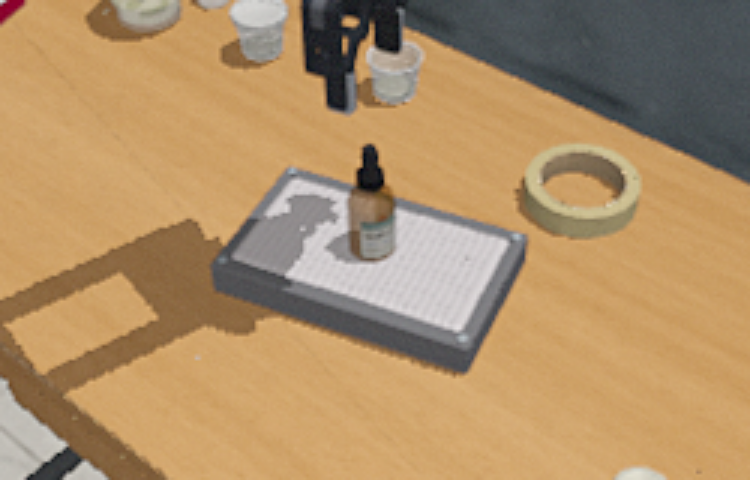

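The bottle stands upright and released at (372,215) in the crop. The side edge leans by only about 0.014 rad, and the teat top at 141 mm puts the foot at about 33 mm.

```bash
python3 -c "
from rig import ticket
print(ticket.job_done())"
```

```text
the job is handed in; nothing more can be done
None
```

I found the crossbar by pressing, with its middle about 1 mm to the −y side of the stand's centre, set the dropper bottle upright and released over it (foot about 33 mm up, lean about 0.014 rad), and handed the job in at about 26 s; no verdict was returned.

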